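# Feed the disc weights through the gate into the storage slot

### The arm

A 6-joint arm with a two-finger parallel gripper is mounted at the origin on a cart in front of the work surface, level with it; the furniture and walls round the work are solid. World frame = base frame: x ahead of the robot, y to its left, z up, the work surface at z = 0. Lengths are in m, angles in rad, forces in N, time in s.
With the tool pointing down it reaches from about 0.325 to 0.875 m from the base axis. Payload 4.4 kg.
Tool frame: the origin (TCP) lies at the very end of the fingers, on their centre line; the grasp point (between the pads) lies 19 mm behind it; z points along the fingers, y is the line along which they close (so a half turn about z gives the same grasp; the last joint's range is limited). The gripper opens to 85 mm and grips with 20 to 120 N. Pads are 22 mm wide; open, the fingers measure 114 mm over their backs; the gripper's body (76 mm by 85 mm) begins 54 mm behind the grasp point. The pads swing forward as they close: fully open they stand 13 mm farther back than shut.
Start: joints at [1.06, 0.207, 1.542, -0, 1.393, -0.15], TCP at [0.202, 0.538, 0.231] pointing down, gripper open.
Joint ranges: [-2.73, 2.73], [-0.86, 2.22], [0.23, 2.46], [-1.11, 4.25], [0.08, 2.63], [-2.82, 2.82]. Speed limits (rad/s): [2.79, 2.79, 3.14, 3.14, 3.14, 3.14].

### API

Orientations are given as a rotation vector (axis times angle).
In Python, from cell import arm, cams, finish_job, spotter gives the robot as it stands.
- The arm moves only by the tool step_arm, never from a script. Its argument "plan" is a list of rows, each a list of 6 numbers: the shift along the world's x, y, z in m, then the turn, a rotation vector about the world's x, y, z in degrees. In form: [[x, y, z, rx, ry, rz], ...]. A call has 1 to 12 rows; each row shifts and turns the commanded pose from where the row before left it; what a row does not reach is not made up. A row lasts 1/8 s, in which the tool goes at most 62.5 mm and 10.7 degrees, less where a joint would pass 70% of its speed; a pose out of reach is approached as far as the arm can. A call with a gripper value outside its range is refused whole. "jaw" is the finger opening in m, from 0 to 0.0854, set as the call begins (left out, the last holds). The fingers move at their own pace and stop on an object; "force" is the grip in N (left out, the last holds). Time passes only in rows, so rows that do not move let the fingers close. It gives the time, the measured TCP pose, the force, the opening and the grip force at its end, in the units of the state.
- arm.observe(): the state, without advancing time (a new reading comes with each control period).
- cams.camera(name): name is "scene" or "top" or "wrist"; returns the picture (384x512x3 uint8, red, green, blue); there is no depth.
- cams.camera_model(name): a dict with "fx", "fy", "cx", "cy" (pixels), "extrinsics" (4x4, takes a point from camera to world coordinates); the wrist camera has in their place "hand_eye" (4x4, takes a point from camera to tool coordinates, whose origin is the TCP and whose axes are the flange's). Camera axes: x right, y up, looking along -z (the intrinsics and any distortion apply to the point x, -y, -z); pixel columns grow to the right and rows downward; lengths in m; the calibration is good to about 2 mm. A picture is of the moment at which its call begins: read the wrist's pose just before it. camera_model takes no time and is no camera call.
- finish_job(): hands the job in; it is judged then, once.
Trained networks look in the newest picture that a camera, given by its name, has taken for a name from the list of things; names that differ only in an ending like _2 or _b are one class to them, and where a whole thing is asked for, a point or a joint stands for the part that bears it (a point fixed in the world has none). Each returns a list of dicts, best first, with "p" (0 to 1); they miss things now and then, are a little off and sometimes report something else, mostly with a low value. They report only what shows in the picture. A call takes as long as a camera call. They do not tell look-alikes from the thing itself.
- spotter.spot_in(camera, thing): "point" ([row, column] in pixels, amid what is visible of it).
- spotter.tip_of(camera, thing): "point" ([row, column] in pixels: a listed point, or the origin of a listed thing).
The state is a dict: "clock": time; "joint_positions": joint angles; "qvel": joint speeds; "tau": joint torques, N m; "tcp_pos": TCP position; "tool_rot": TCP orientation; "contact_force": force on the tool from outside, world axes, zero at the start; "ft_torque": the same for the moment, N m; "gripper_width": finger opening in m; "finger_force": force on a finger pad.
Only numpy, scipy, OpenCV 4.12 (cv2) and the standard library are available. Lean on these libraries where they do the work, as an engineer would, in place of code of your own. Each camera call takes 0.05 s, during which the arm holds its last target. There are 200 camera calls.

### The job

Put away the three plain disc weights that stand on the plywood board: push them with the fingertips, one after another, through the narrow gate until all three stand in a row wholly inside the slot behind it. Only push, keeping them upright on the board: do not lift them or take them between the fingers. Leave the weight with the knob standing where it is on the board, and do not disturb the small brass weight and the roll of tape beside the slot.

Things in the scene. Friction and masses are not known exactly. Their poses are not given: they have to be found in the camera images.
- rack: Fixed plywood board 10 mm thick with 22 mm high aluminium rails on it. Origin on the bench under the middle of the gate; x into the slot (world +x within 0.3 rad), z up. Rimless apron: x -210 to 0, y +-105 mm. Wall at x 0 to 14 mm, y to +-99, with a gate 50 mm wide at y = 0 between 14 mm round posts. Behind it the slot, 52 mm wide, rails 10 mm thick, to a stop at x = 150. Floor level, z = 10 mm.
- gate (a point): Middle of the gate's mouth, on the board's top (10 mm above the bench); axes as the board's (x into the slot). A disc weight is wholly inside when its centre is 21 mm or more past this point along x.
- weight_a: Plain dark iron disc weight, no knob, upright cylinder 42 mm across, 34 mm high, about 0.28 kg; origin at the centre of its underside. Loose on the apron in one of four places shared with the other discs and the knob weight: 85 mm before the gate and 68 mm left or right of its axis, or 155 mm before it and 42 mm left or right, each up to 8 mm off.
- weight_b: Same as weight_a: dark iron disc 42 mm across, 34 mm high; origin at the centre of its underside.
- weight_c: Dark iron disc weight like the other two, 41 mm across, 30 mm high, about 0.28 kg; origin at the centre of its underside.
- knob_weight: Brass-coloured bottle-shaped weight with a knob on top, 34 mm across, 50 mm high, loose on the apron among the discs; origin at the centre of its underside. To be left where it stands.
- brass_weight: Small brass weight with a knob, 27 mm across, 34 mm high, on the bench beside the slot (left of it); origin at the centre of its underside. Not to be disturbed.
- tape_roll: Flat black roll of tape, 56 mm across, 18 mm high, on the bench beside the slot (right of it); origin at the centre of its underside. Not to be disturbed.
There are look-alikes about, which are no part of the job. Leave any orange or red look-alike of the weight_a alone. Leave any pink or purple look-alike of the weight_c alone.

How it is judged:
On the way, in this order (a step that is already met when the one before it is completed fails the run):
1. a first disc weight has gone through the gate into the slot (((x of weight_a in the frame of gate between 0.017 and 0.145 m and y of weight_a in the frame of gate between -0.015 and 0.015 m and z of weight_a in the frame of gate between -0.004 and 0.006 m) or (x of weight_b in the frame of gate between 0.017 and 0.145 m and y of weight_b in the frame of gate between -0.015 and 0.015 m and z of weight_b in the frame of gate between -0.004 and 0.006 m) or (x of weight_c in the frame of gate between 0.017 and 0.145 m and y of weight_c in the frame of gate between -0.015 and 0.015 m and z of weight_c in the frame of gate between -0.004 and 0.006 m))), for 0.2 s.
2. a second disc weight has followed it into the slot ((((x of weight_a in the frame of gate between 0.017 and 0.145 m and y of weight_a in the frame of gate between -0.015 and 0.015 m and z of weight_a in the frame of gate between -0.004 and 0.006 m) and (x of weight_b in the frame of gate between 0.017 and 0.145 m and y of weight_b in the frame of gate between -0.015 and 0.015 m and z of weight_b in the frame of gate between -0.004 and 0.006 m)) or ((x of weight_a in the frame of gate between 0.017 and 0.145 m and y of weight_a in the frame of gate between -0.015 and 0.015 m and z of weight_a in the frame of gate between -0.004 and 0.006 m) and (x of weight_c in the frame of gate between 0.017 and 0.145 m and y of weight_c in the frame of gate between -0.015 and 0.015 m and z of weight_c in the frame of gate between -0.004 and 0.006 m)) or ((x of weight_b in the frame of gate between 0.017 and 0.145 m and y of weight_b in the frame of gate between -0.015 and 0.015 m and z of weight_b in the frame of gate between -0.004 and 0.006 m) and (x of weight_c in the frame of gate between 0.017 and 0.145 m and y of weight_c in the frame of gate between -0.015 and 0.015 m and z of weight_c in the frame of gate between -0.004 and 0.006 m)))), for 0.2 s.
3. the third disc weight has followed too (x of weight_a in the frame of gate between 0.017 and 0.145 m and y of weight_a in the frame of gate between -0.015 and 0.015 m and z of weight_a in the frame of gate between -0.004 and 0.006 m and x of weight_b in the frame of gate between 0.017 and 0.145 m and y of weight_b in the frame of gate between -0.015 and 0.015 m and z of weight_b in the frame of gate between -0.004 and 0.006 m and x of weight_c in the frame of gate between 0.017 and 0.145 m and y of weight_c in the frame of gate between -0.015 and 0.015 m and z of weight_c in the frame of gate between -0.004 and 0.006 m), for 0.2 s.
At the end, for the whole second after the job is handed in: All three disc weights stand upright (within 0.15 rad) and at rest on the board inside the slot, each centre at least 17 mm past the gate's mouth and within 15 mm of the slot's middle line; the knob weight, the small brass weight and the tape roll are upright and within 12 mm of where they stood (all of step 3 and linear speed of each of weight_a, weight_b, weight_c below 0.02 m/s and angle between each of weight_a, weight_b, weight_c's own z axis and vertical below 0.15 rad and distance of each of knob_weight, brass_weight, tape_roll from where it was at the start of the episode below 0.012 m and angle between each of knob_weight, brass_weight, tape_roll's own z axis and vertical below 0.2 rad); the robot touches nothing.
It fails at once if a disc weight is lifted off the board (its underside more than 8 mm above it) (z of any of weight_a, weight_b, weight_c in the frame of gate above 0.008 m).
It fails at once if a disc weight is tipped by more than 0.35 rad (angle between any of weight_a, weight_b, weight_c's own z axis and vertical above 0.35 rad).
It fails at once if a disc weight is taken between the fingers (the point between the pads comes down within 15 mm of its axis, lower than 8 mm above its top) ((horizontal distance between the grasp point and weight_a below 0.015 m and height (world z) of the grasp point below 0.052 m) or (horizontal distance between the grasp point and weight_b below 0.015 m and height (world z) of the grasp point below 0.052 m) or (horizontal distance between the grasp point and weight_c below 0.015 m and height (world z) of the grasp point below 0.048 m)).
It fails at once if the knob weight, the small brass weight or the tape roll is moved by more than 12 mm or tipped ((distance of knob_weight from where it was at the start of the episode above 0.012 m or angle between knob_weight's own z axis and vertical above 0.3 rad) or (distance of brass_weight from where it was at the start of the episode above 0.012 m or angle between brass_weight's own z axis and vertical above 0.3 rad) or (distance of tape_roll from where it was at the start of the episode above 0.012 m or angle between tape_roll's own z axis and vertical above 0.3 rad)).
It also fails if it takes over 72 s, if anything falls off the work surface, if the arm or the gripper's body presses on something with over 40 N, if the wrist force passes 120 N, or if a joint passes its speed limit or range.

## Working session

There is one attempt and no reset: what is moved stays moved. The work goes in short steps, Python scripts to look and compute and a tool call to move; the robot and the scene stay as the last step left them, time stands still between calls to the robot, and variables do not carry over. Pictures are saved under pics/ and viewed, at most 10 in all, crops included, and the job is handed in when it is done.

Besides the shell and the picture viewer there is one more tool, called after ">>>" as name(argument=value, ...) on one line, values as JSON. step_arm: Moves the arm, as the interface text tells. Its arguments: {"type":"object","properties":{"plan":{"type":"array","items":{"type":"array","items":{"type":"number"}}},"jaw":{"type":"number"},"force":{"type":"number"}},"required":["plan"]}

```bash
mkdir -p pics
cat > h.py <<'E'
import numpy as np, cv2
from cell import arm, cams, finish_job, spotter
from scipy.spatial.transform import Rotation as R
def ext(n):
    m=cams.camera_model(n)
    if 'extrinsics' in m: return m,np.array(m['extrinsics'])
    s=arm.observe(); T=np.eye(4); T[:3,:3]=R.from_rotvec(s['tool_rot']).as_matrix(); T[:3,3]=s['tcp_pos']
    return m,T@np.array(m['hand_eye'])
def ray(n,rc,z):
    m,T=ext(n); r,c=rc
    d=T[:3,:3]@np.array([(c-m['cx'])/m['fx'],-(r-m['cy'])/m['fy'],-1]); o=T[:3,3]
    return o+d*(z-o[2])/d[2]
def proj(n,p):
    m,T=ext(n); q=np.linalg.inv(T)@np.append(p,1)
    return np.array([m['cy']+m['fy']*q[1]/q[2]*1, m['cx']-m['fx']*q[0]/q[2]])
def shot(n,f):
    im=cams.camera(n); cv2.imwrite('pics/'+f,im[:,:,::-1]); return im
E
python3 - <<'E'
from h import *
np.set_printoptions(precision=4,suppress=True)
print(arm.observe())
shot('top','top0.png')
print({k:v for k,v in cams.camera_model('top').items()})
for t,z in [('weight_a',.01),('weight_c',.01),('knob_weight',.01),('brass_weight',0),('tape_roll',0),('gate',.01),('rack',0)]:
    for d in spotter.tip_of('top',t): print(t,round(d['p'],2),d['point'],ray('top',d['point'],z))
E
```

```text
{'clock': 0.0, 'joint_positions': array([ 1.0605,  0.2074,  1.543 ,  0.    ,  1.3935, -0.1505]), 'qvel': array([-0.0003, -0.0008, -0.001 ,  0.0005,  0.0002,  0.0001]), 'tau': array([ -0.0005, -38.3038, -29.1594,  -0.0003,   0.0106,   0.    ]), 'tcp_pos': array([0.2021, 0.5375, 0.2301]), 'tool_rot': array([-0.562 , -3.0901,  0.0034]), 'contact_force': array([-0.103 , -0.2288,  0.264 ]), 'ft_torque': array([ 0.041 , -0.0602, -0.0517]), 'finger_force': 0.0, 'gripper_width': 0.08532787668961221}
{'fx': 428.50951289428923, 'fy': 428.50951289428923, 'cx': 263.9167073401527, 'cy': 192.7783435872211, 'extrinsics': array([[ 0.0272,  0.9763, -0.2146,  0.3451],
       [-0.9996,  0.0272, -0.0031, -0.3052],
       [ 0.0028,  0.2146,  0.9767,  0.9161],
       [ 0.    ,  0.    ,  0.    ,  1.    ]])}
weight_a 0.92 [247.2, 217.3] [ 0.4242 -0.2075  0.01  ]
weight_a 0.84 [220.7, 356.3] [ 0.4887 -0.5013  0.01  ]
weight_a 0.77 [216.4, 270.9] [ 0.4929 -0.3187  0.01  ]
weight_a 0.67 [250.7, 259.9] [ 0.4193 -0.2973  0.01  ]
weight_a 0.65 [217.9, 320.1] [ 0.4926 -0.424   0.01  ]
weight_a 0.56 [281.9, 158.8] [ 0.3495 -0.0901  0.01  ]
weight_a 0.54 [250.9, 317.1] [ 0.4222 -0.4176  0.01  ]
weight_c 0.92 [247.2, 217.3] [ 0.4242 -0.2075  0.01  ]
weight_c 0.84 [220.7, 356.3] [ 0.4887 -0.5013  0.01  ]
weight_c 0.77 [216.4, 270.9] [ 0.4929 -0.3187  0.01  ]
weight_c 0.67 [250.7, 259.9] [ 0.4193 -0.2973  0.01  ]
weight_c 0.65 [217.9, 320.1] [ 0.4926 -0.424   0.01  ]
weight_c 0.56 [281.9, 158.8] [ 0.3495 -0.0901  0.01  ]
weight_c 0.54 [250.9, 317.1] [ 0.4222 -0.4176  0.01  ]
knob_weight 0.54 [212.4, 208.8] [ 0.4979 -0.1855  0.01  ]
brass_weight 0.6 [150.3, 208.1] [ 0.6402 -0.1749  0.    ]
tape_roll 0.85 [143.1, 287.8] [ 0.6621 -0.3529  0.    ]
gate 0.62 [175.6, 238.4] [ 0.5811 -0.2456  0.01  ]
rack 0.94 [179.6, 237.0] [ 0.5745 -0.2423  0.    ]
```

View pics/top0.png

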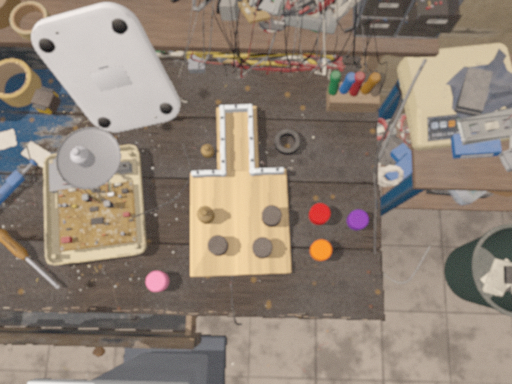

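The top view shows the board with three dark discs at (r,c) (246,217), (247,262) and (216,271), and the brass knob weight at (213,206). The gate is near (175,238), the small brass weight at (150,208) and the tape at (141,287).

Candidates for the plain discs:
- **Dark, on the board:** (246,217), (247,262), (216,271). These are the ones I choose.
- **Look-alikes:** red (214,319), orange (250,321), purple (219,358), pink (281,157). I leave these alone.

Next I move above the board for a close wrist view.

>>> step_arm(plan=[[0.022,-0.042,0.009,0,0,2.5],[0.022,-0.042,0.009,0,0,2.5],[0.022,-0.042,0.009,0,0,2.5],[0.022,-0.042,0.009,0,0,2.5],[0.022,-0.042,0.009,0,0,2.5],[0.022,-0.042,0.009,0,0,2.5],[0.022,-0.042,0.009,0,0,2.5],[0.022,-0.042,0.009,0,0,2.5],[0.01,-0.045,0,0,0,0],[0.01,-0.045,0,0,0,0],[0.01,-0.045,0,0,0,0],[0.01,-0.045,0,0,0,0]], jaw=0.014)

```text
clock: 1.9
tcp_pos: [0.4186, 0.0207, 0.3036]
tool_rot: [0.017, 3.14, 0.0]
contact_force: [0.5, 0.1, 0.3]
gripper_width: 0.0141
finger_force: 0.0
```

>>> step_arm(plan=[[0.01,-0.045,0,0,0,0],[0.01,-0.045,0,0,0,0],[0.01,-0.045,0,0,0,0],[0.01,-0.045,0,0,0,0],[0.01,-0.045,0,0,0,0],[0.01,-0.045,0,0,0,0],[0,0,0,0,0,0],[0,0,0,0,0,0]])

```text
clock: 2.9
tcp_pos: [0.4782, -0.2474, 0.303]
tool_rot: [-0.017, -3.141, -0.002]
contact_force: [1.2, 1.5, -0.2]
gripper_width: 0.0143
finger_force: 0.0
```

Run:
```python
from h import *
np.set_printoptions(precision=4,suppress=True)
s=arm.observe(); print(s['clock'],s['tcp_pos'],s['tool_rot'],s['gripper_width'],s['joint_positions'])
m,T=ext('wrist'); print(m,T)
shot('wrist','w0.png')
for t,z in [('weight_a',.01),('knob_weight',.01),('brass_weight',0),('tape_roll',0),('gate',.01),('rack',0)]:
    for d in spotter.tip_of('wrist',t): print(t,round(d['p'],2),d['point'],ray('wrist',d['point'],z))
```

```text
2.9 [ 0.4782 -0.2474  0.303 ] [-0.0172 -3.141  -0.0016] 0.014295938392291652 [-0.6384  0.0816  1.5356  0.0005  1.5254 -2.1983]
{'fx': 265.8544053885415, 'fy': 265.8544053885415, 'cx': 252.70434946697316, 'cy': 192.5109713192451, 'hand_eye': array([[ 0.0001,  0.9528,  0.3036,  0.0772],
       [ 1.    ,  0.    , -0.0003,  0.0002],
       [-0.0003,  0.3036, -0.9528, -0.1424],
       [ 0.    ,  0.    ,  0.    ,  1.    ]])} [[ 0.0109 -0.9529 -0.3031  0.4011]
 [ 0.9999  0.0108  0.0021 -0.2465]
 [ 0.0013 -0.3031  0.9529  0.4455]
 [ 0.      0.      0.      1.    ]]
weight_a 0.96 [125.7, 144.3] [ 0.4267 -0.4184  0.01  ]
weight_a 0.94 [164.8, 105.4] [ 0.4892 -0.4915  0.01  ]
weight_a 0.9 [168.3, 206.3] [ 0.4968 -0.324   0.01  ]
weight_a 0.9 [170.6, 150.6] [ 0.4998 -0.4176  0.01  ]
weight_a 0.77 [123.9, 275.9] [ 0.4259 -0.2089  0.01  ]
weight_a 0.67 [71.9, 357.4] [ 0.3512 -0.0876  0.01  ]
weight_a 0.58 [125.7, 218.0] [ 0.4278 -0.301   0.01  ]
knob_weight 0.69 [163.9, 294.1] [ 0.4908 -0.1775  0.01  ]
brass_weight 0.52 [240.1, 292.8] [ 0.6375 -0.1729  0.    ]
tape_roll 0.59 [251.8, 201.0] [ 0.6606 -0.3461  0.    ]
gate 0.62 [216.0, 256.2] [ 0.5841 -0.2415  0.01  ]
rack 0.66 [210.9, 253.9] [ 0.5783 -0.2456  0.    ]
```

View pics/w0.png

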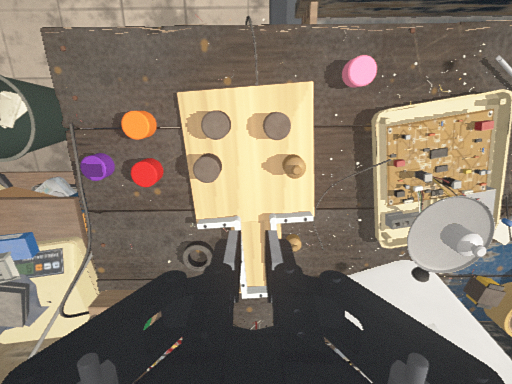

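The wrist view shows the dark discs at (124,216), (124,277) and (167,207), the knob weight at (165,294), and the gate near (220,256). I zoom in to choose features for fitting the rack pose.

Run:
```python
import cv2
im=cv2.imread('pics/w0.png')[75:225,165:330]; a=cv2.resize(im,None,fx=4,fy=4,interpolation=cv2.INTER_CUBIC)[:600]
cv2.imwrite('pics/w0z.png',a)
im=cv2.imread('pics/top0.png')[95:285,180:300]; cv2.imwrite('pics/t0z.png',cv2.resize(im,None,fx=3,fy=3,interpolation=cv2.INTER_CUBIC))
```

```text
(no output)
```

View pics/w0z.png

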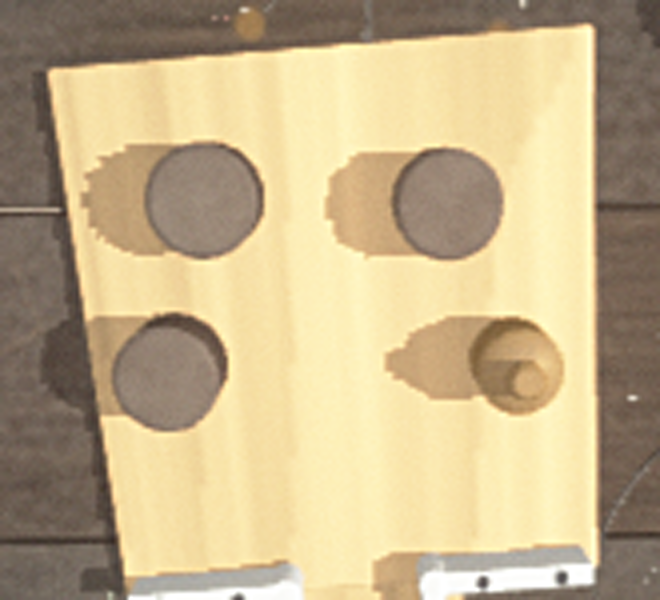

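View pics/t0z.png

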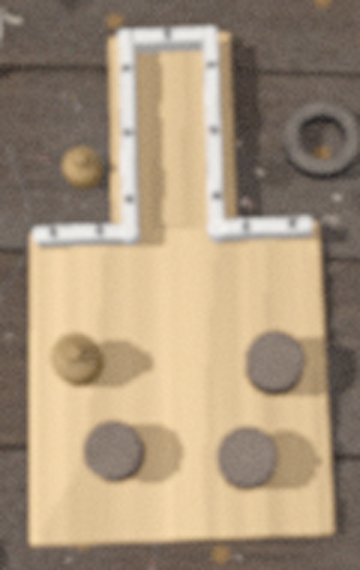

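```bash
cat > fit.py <<'E'
from h import *
from scipy.optimize import least_squares
np.set_printoptions(precision=4,suppress=True)
W=lambda u,v:np.array([(v+.5)/4-.5+75,(u+.5)/4-.5+165])
P=lambda u,v:np.array([(v+.5)/3-.5+95,(u+.5)/3-.5+180])
wr=[((50,71),(-210,-105,10)),((594,26),(-210,105,10)),((127,577),(0,-99,10)),((592,545),(0,99,10))]
tp=[((30,545),(-210,105,10)),((333,532),(-210,-105,10)),((33,243),(0,99,10)),((118,28),(160,36,32)),((217,27),(160,-36,32))]
wr=[(W(*a),b) for a,b in wr]; tp=[(P(*a),b) for a,b in tp]
def rk(p,b): 
    c,s=np.cos(p[2]),np.sin(p[2]); b=np.array(b)/1000
    return np.array([p[0]+c*b[0]-s*b[1],p[1]+s*b[0]+c*b[1],b[2]])
def inv(p,w):
    c,s=np.cos(p[2]),np.sin(p[2]); d=w[:2]-p[:2]; return np.array([c*d[0]+s*d[1],-s*d[0]+c*d[1]])*1000
E
python3 - <<'E'
from fit import *
for n,L in (('wrist',wr),('top',tp)):
    f=lambda p:np.concatenate([(ray(n,a,b[2]/1000)-rk(p,b))[:2]*1000 for a,b in L])
    r=least_squares(f,[.58,-.245,0]); print(n,r.x,r.fun)
    D=[W(205,200),W(447,202),W(168,372)] if n=='wrist' else [P(247,457),P(113,450),P(274,361)]
    for d,z in zip(D,(.044,.040,.044)): w=ray(n,d,z); print('disc',w,inv(r.x,w))
    k=ray(n,W(519,365) if n=='wrist' else P(77,360),.03); print('knob',k,inv(r.x,k))
E
```

```text
wrist [ 0.5811 -0.2449  0.0634] [-0.4401  1.0034 -1.1758 -0.57    1.1907 -4.2732  0.4252  3.8398]
disc [ 0.4244 -0.3003  0.044 ] [-159.8865  -45.4081]
disc [ 0.4262 -0.2112  0.04  ] [-152.4448   43.4286]
disc [ 0.4886 -0.3179  0.044 ] [-96.9816 -67.0053]
knob [ 0.4901 -0.1806  0.03  ] [-86.7582  69.9325]
top [ 0.5803 -0.2436  0.0626] [-1.6895 -1.2392 -0.2603 -1.0555  3.8553  3.3135 -0.1349  0.0338 -1.7706
 -1.0527]
disc [ 0.4241 -0.3017  0.044 ] [-159.525   -48.1576]
disc [ 0.4267 -0.2105  0.04  ] [-151.2283   42.6606]
disc [ 0.4903 -0.3184  0.044 ] [-94.5406 -68.9498]
knob [ 0.4895 -0.1812  0.03  ] [-86.7227  68.0148]
```

Both cameras agree on the pose: gate at (0.5807, -0.2443), yaw 0.063 rad. In rack mm the discs are at A(-96,-68), B(-160,-47) and C(-152,43), and the knob weight is at (-87,69). All four fit the nominal places. I turn the tool and get behind A first.

>>> step_arm(plan=[[-0.001,-0.009,-0.015,0,0,-10.2],[-0.001,-0.009,-0.015,0,0,-10.2],[-0.001,-0.009,-0.015,0,0,-10.2],[-0.001,-0.009,-0.015,0,0,-10.2],[-0.001,-0.009,-0.015,0,0,-10.2],[-0.001,-0.009,-0.015,0,0,-10.2],[-0.001,-0.009,-0.015,0,0,-10.2],[-0.001,-0.009,-0.015,0,0,-10.2],[-0.001,-0.009,-0.015,0,0,-10.2],[-0.001,-0.009,-0.015,0,0,-10.2],[-0.001,-0.009,-0.015,0,0,-10.2],[-0.001,-0.009,-0.015,0,0,-10.2]])

```text
clock: 4.75
tcp_pos: [0.4666, -0.3558, 0.123]
tool_rot: [2.765, 1.491, 0.0]
contact_force: [1.0, -0.6, -0.3]
gripper_width: 0.014
finger_force: 0.0
```

>>> step_arm(plan=[[0,0,-0.02,0,0,0],[0,0,-0.02,0,0,0],[0,0,-0.02,0,0,0],[0,0,-0.02,0,0,0],[0,0,-0.02,0,0,0],[0,0,0,0,0,0]])

```text
clock: 5.5
tcp_pos: [0.4651, -0.3543, 0.0208]
tool_rot: [-2.757, -1.497, 0.002]
contact_force: [0.5, 0.3, 0.6]
gripper_width: 0.0142
finger_force: 0.0
```

>>> step_arm(plan=[[0.0043,0.0067,0,0,0,0],[0.0043,0.0067,0,0,0,0],[0.0043,0.0067,0,0,0,0],[0.0043,0.0067,0,0,0,0],[0.0043,0.0067,0,0,0,0],[0.0043,0.0067,0,0,0,0],[0.0043,0.0067,0,0,0,0],[0.0043,0.0067,0,0,0,0],[0.0043,0.0067,0,0,0,0],[0.0043,0.0067,0,0,0,0],[0.0043,0.0067,0,0,0,0],[0.0043,0.0067,0,0,0,0]])

```text
clock: 7.0
tcp_pos: [0.5182, -0.2749, 0.0232]
tool_rot: [-2.761, -1.499, 0.0]
contact_force: [-2.0, -4.0, 4.3]
gripper_width: 0.0141
finger_force: 2.6
```

```bash
cat >> fit.py <<'E'
G=np.array([.5807,-.2443,.063])
def look(f):
    s=arm.observe(); print(s['clock'],s['tcp_pos'],'tcp in rack',inv(G,s['tcp_pos']),s['contact_force'])
    shot('top',f)
    for d in spotter.tip_of('top','weight_a'):
        w=ray('top',d['point'],.01); q=inv(G,w)
        if -230<q[0]<170 and abs(q[1])<120: print(round(d['p'],2),np.round(d['point']),w,q)
    im=cv2.imread('pics/'+f)[95:285,180:300]; cv2.imwrite('pics/z'+f,cv2.resize(im,None,fx=3,fy=3,interpolation=cv2.INTER_CUBIC))
E
python3 -c "
from fit import *
look('t1.png')"
```

```text
7.0 [ 0.5182 -0.2749  0.0232] tcp in rack [-64.255  -26.6245] [-2.0312 -3.9512  4.3476]
0.72 [246. 262.] [ 0.4298 -0.3025  0.01  ] [-154.3029  -48.5921]
0.63 [247. 220.] [ 0.425  -0.2129  0.01  ] [-153.423   41.139]
```

View pics/zt1.png

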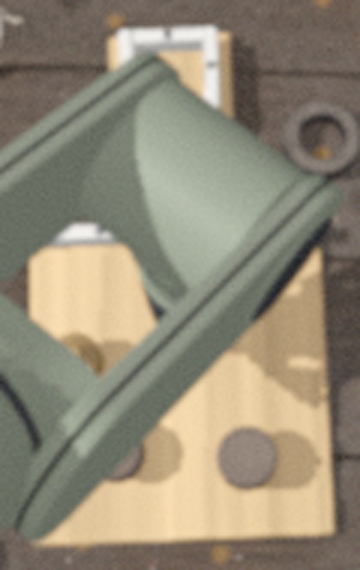

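The arm hides disc A in the top view, while B at (247,247) in the crop is untouched. The wrist camera now looks from the front side, so I use that.

```bash
cat >> fit.py <<'E'
def wlook(f):
    s=arm.observe(); print(s['clock'],s['tcp_pos'],'tcp in rack',inv(G,s['tcp_pos']),s['contact_force'])
    shot('wrist',f)
    for t in ('weight_a','knob_weight','gate'):
      for d in spotter.tip_of('wrist',t):
        w=ray('wrist',d['point'],.01); q=inv(G,w)
        if -230<q[0]<170 and abs(q[1])<120: print(t,round(d['p'],2),np.round(d['point']),w,q)
E
python3 -c "
from fit import *
wlook('w1.png')"
```

```text
7.1 [ 0.5186 -0.2739  0.0229] tcp in rack [-63.8134 -25.6645] [ 1.4285 -0.5654  0.0575]
weight_a 0.96 [191. 251.] [ 0.5337 -0.2486  0.01  ] [-47.1794  -1.3507]
weight_a 0.8 [330. 166.] [ 0.4234 -0.3034  0.01  ] [-160.7182  -49.0847]
weight_a 0.65 [230.  79.] [ 0.4263 -0.2104  0.01  ] [-151.9632   43.5518]
knob_weight 0.7 [137. 124.] [ 0.4896 -0.1815  0.01  ] [-87.0156  68.4103]
gate 0.65 [148. 314.] [ 0.578  -0.2462  0.01  ] [-2.7883 -1.6859]
```

View pics/w1.png

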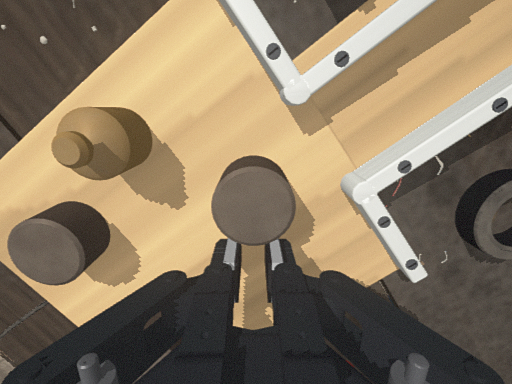

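A stands at rack (-47,-1), centred before the fingers, and the posts are at pixels (92,296) and (185,357). I go round behind it and line up with the slot axis.

>>> step_arm(plan=[[-0.0047,-0.0074,0,0,0,0],[-0.0047,-0.0074,0,0,0,0],[-0.0047,-0.0074,0,0,0,0],[-0.0047,-0.0074,0,0,0,0],[0,0,0,0,0,-9],[0,0,0,0,0,-9],[0,0,0,0,0,-9],[0,0,0,0,0,-9],[-0.003,0.012,0,0,0,-9],[-0.003,0.012,0,0,0,-9],[-0.003,0.014,0,0,0,0],[0,0.0145,0,0,0,0]])

```text
clock: 8.8
tcp_pos: [0.4899, -0.2519, 0.0233]
tool_rot: [-3.14, -0.084, 0.0]
contact_force: [0.3, 0.6, -1.0]
gripper_width: 0.0142
finger_force: 0.0
```

```bash
python3 -c "
from fit import *
for rc,q in (([92,296],(7,32,32)),([185,357],(7,-32,32))):pass
wlook('w2.png')
print(arm.observe()['tool_rot'])
# posts seen in w1 (pose then)
import cv2
m=cams.camera_model('wrist')
T=np.eye(4);T[:3,:3]=R.from_rotvec([-2.761,-1.499,0]).as_matrix();T[:3,3]=[.5186,-.2739,.0229];T=T@np.array(m['hand_eye'])
for r,c in((92,296),(185,357)):
    d=T[:3,:3]@np.array([(c-m['cx'])/m['fx'],-(r-m['cy'])/m['fy'],-1]);o=T[:3,3];print('post',inv(G,o+d*(.032-o[2])/d[2]))
for y in (32,-32): print('post pix expected', proj('wrist',rk(G,(7,y,32))))
"
```

```text
8.8 [ 0.4899 -0.2519  0.0233] tcp in rack [-91.0893  -1.9111] [ 0.2785  0.57   -1.0339]
weight_a 0.76 [167. 249.] [ 0.5344 -0.246   0.01  ] [-46.3592   1.1995]
knob_weight 0.93 [228. 144.] [ 0.4912 -0.1816  0.01  ] [-85.3519  68.1652]
gate 0.86 [ 87. 251.] [ 0.5797 -0.2466  0.01  ] [-1.1246 -2.2518]
[3.14   0.0844 0.0005]
post [ 3.2815 30.9754]
post [  3.5355 -25.8291]
post pix expected [ 64.6885 176.2448]
post pix expected [ 63.2837 316.0049]
```

View pics/w2.png

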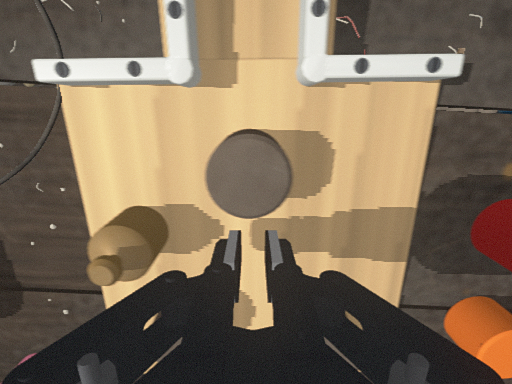

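A sits at (-46,1), and the posts project symmetrically (columns 180 and 313, expected middle 246), so the gate estimate is good to under 1 mm. I push straight in.

>>> step_arm(plan=[[0.0071,0.0025,-0.001,0,0,0.5],[0.0072,0.00045,0,0,0,0],[0.0072,0.00045,0,0,0,0],[0.0072,0.00045,0,0,0,0],[0.0072,0.00045,0,0,0,0],[0.0072,0.00045,0,0,0,0],[0.0072,0.00045,0,0,0,0],[0.0072,0.00045,0,0,0,0],[0.0072,0.00045,0,0,0,0],[0.0072,0.00045,0,0,0,0],[0.0072,0.00045,0,0,0,0],[0.0072,0.00045,0,0,0,0]])

```text
clock: 10.5
tcp_pos: [0.5771, -0.245, 0.0223]
tool_rot: [3.14, 0.095, 0.0]
contact_force: [-2.3, -0.1, 2.0]
gripper_width: 0.0141
finger_force: 1.4
```

```bash
python3 -c "
from fit import *
wlook('w3.png')"
```

```text
10.5 [ 0.5771 -0.245   0.0223] tcp in rack [-3.6662 -0.5018] [-2.2812 -0.149   1.9689]
weight_a 0.68 [192. 251.] [ 0.6074 -0.2422  0.01  ] [26.7867  0.4165]
knob_weight 0.69 [339. 158.] [ 0.4889 -0.1797  0.01  ] [-87.5429  70.2509]
gate 0.62 [237. 255.] [ 0.5766 -0.2467  0.01  ] [-4.2163 -2.1299]
```

>>> step_arm(plan=[[-0.01,-0.0006,0,0,0,0],[-0.025,-0.0016,0,0,0,0],[-0.025,-0.0016,0,0,0,0],[0,0,0.027,0,0,0],[0,0,0.027,0,0,0],[-0.016,0.0075,0.027,0,0,-5.6],[-0.022,0.0105,0,0,0,-5.6],[-0.022,0.0105,0,0,0,-5.6],[-0.022,0.0105,0,0,0,-5.6],[-0.022,0.0105,0,0,0,-5.6],[-0.022,0.0105,0,0,0,-5.6],[0,0,0,0,0,0]])

```text
clock: 12.2
tcp_pos: [0.3887, -0.1878, 0.1028]
tool_rot: [-3.033, 0.816, 0.002]
contact_force: [0.4, -0.1, 0.7]
gripper_width: 0.014
finger_force: 0.0
```

```bash
python3 -c "
from fit import *
print(arm.observe()['tool_rot'])
wlook('w4.png')"
```

```text
[-3.0333  0.8157  0.0016]
12.2 [ 0.3887 -0.1878  0.1028] tcp in rack [-188.0205   68.4326] [ 0.3752 -0.1185  0.7006]
weight_a 0.71 [148. 253.] [ 0.4296 -0.2111  0.01  ] [-148.7166   42.602 ]
weight_a 0.58 [ 94. 352.] [ 0.4271 -0.3051  0.01  ] [-157.1608  -51.0114]
knob_weight 0.88 [ 98. 187.] [ 0.4941 -0.1848  0.01  ] [-82.7194  64.8543]
```

>>> step_arm(plan=[[0,0,-0.02,0,0,0],[0,0,-0.02,0,0,0],[0,0,-0.02,0,0,0],[0,0,-0.02,0,0,0],[0,0,0,0,0,0]])

```text
clock: 13.02
tcp_pos: [0.3899, -0.1883, 0.022]
tool_rot: [-3.033, 0.815, 0.005]
contact_force: [-0.3, 0.2, -0.3]
gripper_width: 0.014
finger_force: 0.0
```

>>> step_arm(plan=[[0.007,-0.0042,0,0,0,0],[0.007,-0.0042,0,0,0,0],[0.007,-0.0042,0,0,0,0],[0.007,-0.0042,0,0,0,0],[0.007,-0.0042,0,0,0,0],[0.007,-0.0042,0,0,0,0],[0.007,-0.0042,0,0,0,0],[0.007,-0.0042,0,0,0,0],[0.007,-0.0042,0,0,0,0],[0.007,-0.0042,0,0,0,0],[0.007,-0.0042,0,0,0,0],[0,0,0,0,0,0]])

```text
clock: 14.52
tcp_pos: [0.4692, -0.2362, 0.0234]
tool_rot: [3.033, -0.816, 0.005]
contact_force: [-0.2, -1.5, 1.0]
gripper_width: 0.014
finger_force: 0.0
```

```bash
python3 -c "
from fit import *
print(arm.observe()['tool_rot'])
wlook('w5.png')"
```

```text
[ 3.0326 -0.8161  0.0053]
14.525 [ 0.4692 -0.2362  0.0234] tcp in rack [-110.7727   15.0957] [-0.1998 -1.4844  0.9553]
weight_a 0.86 [186. 252.] [ 0.4973 -0.2516  0.01  ] [-83.6489  -1.9949]
weight_a 0.85 [ 14. 125.] [ 0.6083 -0.2411  0.01  ] [27.7009  1.4431]
weight_a 0.61 [247. 373.] [ 0.4213 -0.2994  0.01  ] [-162.576   -44.9108]
knob_weight 0.86 [249. 169.] [ 0.4869 -0.1821  0.01  ] [-89.7304  68.0256]
gate 0.79 [ 69. 169.] [ 0.5757 -0.2456  0.01  ] [-5.0927 -0.9393]
```

>>> step_arm(plan=[[-0.0108,0.0064,0,0,0,0],[-0.0108,0.0064,0,0,0,0],[0,0,0,0,0,8.5],[0,0,0,0,0,8.5],[0,0,0,0,0,8.5],[0,0,0,0,0,8.5],[0.002,-0.01,0,0,0,0],[0.002,-0.01,0,0,0,0],[0.002,-0.01,0,0,0,0],[0,0,0,0,0,0]])

```text
clock: 15.98
tcp_pos: [0.4524, -0.2536, 0.0235]
tool_rot: [3.139, 0.104, 0.001]
contact_force: [1.0, 0.8, 0.2]
gripper_width: 0.0141
finger_force: 0.0
```

```bash
python3 -c "
from fit import *
print(arm.observe()['tool_rot'])
wlook('w6.png')
for y in (32,-32): print('post pix expected', proj('wrist',rk(G,(7,y,32))))
"
```

```text
[3.1392 0.1036 0.0012]
15.975 [ 0.4524 -0.2536  0.0235] tcp in rack [-128.6449   -1.1711] [0.9774 0.8353 0.1705]
weight_a 0.94 [279. 323.] [ 0.4218 -0.3025  0.01  ] [-162.2475  -48.1225]
weight_a 0.75 [169. 255.] [ 0.4956 -0.2509  0.01  ] [-85.3619  -1.1822]
knob_weight 0.78 [172. 141.] [ 0.489  -0.1821  0.01  ] [-87.6327  67.8995]
gate 0.91 [  8. 256.] [ 0.5778 -0.245   0.01  ] [-2.9128 -0.5581]
post pix expected [-39.9173 178.231 ]
post pix expected [-39.099  333.5825]
```

View pics/w6.png

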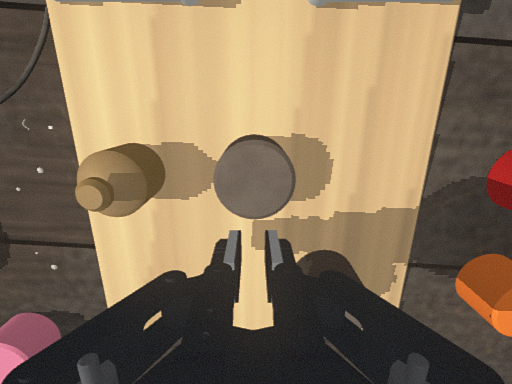

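C is centred before the fingers at rack (-85,-1), and B is behind to the right, clear of them. I push C in.

>>> step_arm(plan=[[0.008,0.0015,-0.001,0,0,0],[0.008,0.0005,0,0,0,0],[0.008,0.0005,0,0,0,0],[0.008,0.0005,0,0,0,0],[0.008,0.0005,0,0,0,0],[0.008,0.0005,0,0,0,0],[0.008,0.0005,0,0,0,0],[0.008,0.0005,0,0,0,0],[0.008,0.0005,0,0,0,0],[0.008,0.0005,0,0,0,0]])

```text
clock: 17.42
tcp_pos: [0.5325, -0.2462, 0.0222]
tool_rot: [-3.14, -0.106, -0.0]
contact_force: [-2.6, -0.2, -0.8]
gripper_width: 0.0143
finger_force: 0.8
```

>>> step_arm(plan=[[0.006,0.0004,0,0,0,0],[0.006,0.0004,0,0,0,0],[0.006,0.0004,0,0,0,0],[0.006,0.0004,0,0,0,0],[0.006,0.0004,0,0,0,0],[0.006,0.0004,0,0,0,0],[0.006,0.0004,0,0,0,0],[0,0,0,0,0,0],[0,0,0,0,0,0]])

```text
clock: 18.55
tcp_pos: [0.574, -0.2434, 0.0222]
tool_rot: [-3.14, -0.106, -0.0]
contact_force: [-1.3, 0.3, -0.8]
gripper_width: 0.0142
finger_force: 0.9
```

```bash
python3 -c "
from fit import *
wlook('w7.png')"
```

```text
18.55 [ 0.574  -0.2434  0.0222] tcp in rack [-6.592   1.2987] [-1.265   0.3352 -0.7718]
weight_a 0.94 [122. 256.] [ 0.6447 -0.2401  0.01  ] [64.1636  0.1476]
weight_a 0.88 [192. 255.] [ 0.6037 -0.2424  0.01  ] [23.0659  0.4224]
knob_weight 0.68 [331. 163.] [ 0.492  -0.1826  0.01  ] [-84.6434  67.1126]
gate 0.9 [232. 257.] [ 0.5767 -0.246   0.01  ] [-4.0826 -1.3994]
```

>>> step_arm(plan=[[0.004,0.0001,0,0,0,0],[0,0,0,0,0,0],[-0.01,-0.0006,0,0,0,0],[-0.025,-0.0016,0,0,0,0],[-0.025,-0.0016,0,0,0,0],[0,0,0.04,0,0,0],[0,0,0.04,0,0,0],[-0.0255,-0.016,0,0,0,6.7],[-0.0255,-0.016,0,0,0,6.7],[-0.0255,-0.016,0,0,0,6.7],[-0.0255,-0.016,0,0,0,6.7],[-0.0255,-0.016,0,0,0,6.7]])

```text
clock: 20.25
tcp_pos: [0.3902, -0.3282, 0.103]
tool_rot: [2.971, 1.012, 0.003]
contact_force: [0.6, 0.5, -0.7]
gripper_width: 0.014
finger_force: 0.0
```

>>> step_arm(plan=[[0,0,0,0,0,0]])

```text
clock: 20.38
tcp_pos: [0.3897, -0.3284, 0.1029]
tool_rot: [2.976, 1.001, 0.002]
contact_force: [0.2, -0.2, 0.2]
gripper_width: 0.0138
finger_force: 0.0
```

```bash
python3 -c "
from fit import *
print(arm.observe()['tool_rot'])
wlook('w8.png')"
```

```text
[2.9758 1.0007 0.0019]
20.375 [ 0.3897 -0.3284  0.1029] tcp in rack [-195.9258  -71.904 ] [ 0.2113 -0.2383  0.218 ]
weight_a 0.6 [150. 250.] [ 0.4236 -0.2995  0.01  ] [-160.2223  -45.1659]
```

>>> step_arm(plan=[[0,0,-0.02,0,0,0],[0,0,-0.02,0,0,0],[0,0,-0.02,0,0,0],[0,0,-0.02,0,0,0],[0,0,0,0,0,0]])

```text
clock: 21.2
tcp_pos: [0.3901, -0.3253, 0.0207]
tool_rot: [-2.972, -1.007, 0.002]
contact_force: [-0.0, -0.0, -0.2]
gripper_width: 0.0142
finger_force: 0.0
```

>>> step_arm(plan=[[0.0064,0.005,0,0,0,0],[0.0064,0.005,0,0,0,0],[0.0064,0.005,0,0,0,0],[0.0064,0.005,0,0,0,0],[0.0064,0.005,0,0,0,0],[0.0064,0.005,0,0,0,0],[0.0064,0.005,0,0,0,0],[0.0064,0.005,0,0,0,0],[0.0064,0.005,0,0,0,0],[0.0064,0.005,0,0,0,0],[0.0064,0.005,0,0,0,0],[0.0064,0.005,0,0,0,0]])

```text
clock: 22.7
tcp_pos: [0.4676, -0.2668, 0.0222]
tool_rot: [-2.976, -1.007, 0.0]
contact_force: [-3.0, -2.1, 4.1]
gripper_width: 0.0139
finger_force: 2.1
```

```bash
python3 -c "
from fit import *
print(arm.observe()['tool_rot'])
wlook('w9.png')"
```

```text
[-2.9757 -1.0068  0.0002]
22.7 [ 0.4676 -0.2668  0.0222] tcp in rack [-114.2871  -15.3093] [-3.0272 -2.1421  4.1052]
weight_a 0.82 [  4. 381.] [ 0.6085 -0.2393  0.01  ] [28.0614  3.1907]
weight_a 0.67 [190. 253.] [ 0.4925 -0.2477  0.01  ] [-88.1976   2.1544]
knob_weight 0.8 [122. 155.] [ 0.4909 -0.1796  0.01  ] [-85.5548  70.1789]
gate 0.8 [ 63. 349.] [ 0.5787 -0.2452  0.01  ] [-2.0944 -0.7978]
gate 0.18 [190. 253.] [ 0.4922 -0.2477  0.01  ] [-88.5853   2.1908]
```

>>> step_arm(plan=[[-0.0099,-0.0076,0,0,0,0],[-0.0099,-0.0076,0,0,0,0],[0,0,0,0,0,-8.5],[0,0,0,0,0,-8.5],[0,0,0,0,0,-8.5],[0,0,0,0,0,-8.3],[0.0007,0.01,0,0,0,0],[0.0007,0.01,0,0,0,0],[0.0007,0.01,0,0,0,0],[0,0,0,0,0,0]])

```text
clock: 24.15
tcp_pos: [0.4493, -0.2511, 0.0221]
tool_rot: [-3.139, -0.101, 0.001]
contact_force: [0.3, 0.2, -0.2]
gripper_width: 0.014
finger_force: 0.0
```

```bash
python3 -c "
from fit import *
print(arm.observe()['tool_rot'])
wlook('w10.png')"
```

```text
[-3.1394 -0.1014  0.0009]
24.15 [ 0.4493 -0.2511  0.0221] tcp in rack [-131.5239    1.442 ] [ 0.3166  0.1967 -0.2301]
weight_a 0.86 [169. 254.] [ 0.4933 -0.2499  0.01  ] [-87.5409  -0.108 ]
knob_weight 0.73 [165. 142.] [ 0.4918 -0.1837  0.01  ] [-84.8879  66.0817]
```

>>> step_arm(plan=[[0.008,-0.0005,0,0,0,0],[0.008,0.0005,0,0,0,0],[0.008,0.0005,0,0,0,0],[0.008,0.0005,0,0,0,0],[0.008,0.0005,0,0,0,0],[0.008,0.0005,0,0,0,0],[0.008,0.0005,0,0,0,0],[0.008,0.0005,0,0,0,0],[0.008,0.0005,0,0,0,0],[0.008,0.0005,0,0,0,0]])

```text
clock: 25.6
tcp_pos: [0.5301, -0.2483, 0.0222]
tool_rot: [-3.14, -0.098, 0.0]
contact_force: [-1.3, 0.4, 1.4]
gripper_width: 0.014
finger_force: 1.1
```

>>> step_arm(plan=[[0.006,0.0004,0,0,0,0],[0.006,0.0004,0,0,0,0],[0.006,0.0004,0,0,0,0],[0.006,0.0004,0,0,0,0],[0.006,0.0004,0,0,0,0],[0.006,0.0004,0,0,0,0],[0.006,0.0004,0,0,0,0],[0.006,0.0004,0,0,0,0],[0,0,0,0,0,0],[0,0,0,0,0,0]])

```text
clock: 26.85
tcp_pos: [0.5763, -0.2451, 0.0222]
tool_rot: [-3.139, -0.099, 0.005]
contact_force: [-4.6, -0.6, 3.5]
gripper_width: 0.0138
finger_force: 2.9
```

```bash
python3 -c "
from fit import *
wlook('w11.png')"
```

```text
26.85 [ 0.5763 -0.2451  0.0222] tcp in rack [-4.4106 -0.547 ] [-4.6111 -0.6494  3.5274]
weight_a 0.96 [117. 249.] [ 0.6495 -0.2384  0.01  ] [69.0323  1.5303]
weight_a 0.9 [191. 252.] [ 0.6063 -0.2426  0.01  ] [25.6552  0.0616]
weight_a 0.8 [ 37. 255.] [ 0.6889 -0.2391  0.01  ] [108.3592  -1.6573]
knob_weight 0.6 [334. 161.] [ 0.4913 -0.1824  0.01  ] [-85.3376  67.4307]
```

View pics/w11.png

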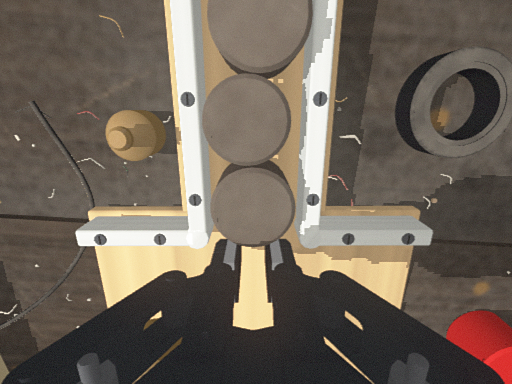

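All three discs stand in a row in the slot, at (205,252), (118,246) and (30,258). The brass weight and the tape are untouched. I nudge 4 mm more for margin, then back off and rise clear.

>>> step_arm(plan=[[0.004,0.0003,0,0,0,0],[0,0,0,0,0,0],[0,0,0,0,0,0],[-0.01,-0.0006,0,0,0,0],[-0.025,-0.0016,0,0,0,0],[-0.025,-0.0016,0,0,0,0],[0,0,0.04,0,0,0],[0,0,0.05,0,0,0],[0,0,0.05,0,0,0],[0,0,0,0,0,0],[0,0,0,0,0,0],[0,0,0,0,0,0]])

```text
clock: 28.55
tcp_pos: [0.5205, -0.2478, 0.1602]
tool_rot: [-3.138, -0.098, 0.004]
contact_force: [0.9, -0.4, -0.8]
gripper_width: 0.0142
finger_force: 0.0
```

```bash
python3 -c "
from fit import *
wlook('w12.png')
print(finish_job())"
```

```text
28.55 [ 0.5205 -0.2478  0.1602] tcp in rack [-60.3394   0.276 ] [ 0.8696 -0.3642 -0.8413]
weight_a 0.56 [ 49. 252.] [ 0.6536 -0.2381  0.01  ] [73.1505  1.6302]
weight_a 0.55 [  7. 254.] [ 0.689  -0.2385  0.01  ] [108.4311  -1.0647]
knob_weight 0.97 [200. 196.] [ 0.4918 -0.1824  0.01  ] [-84.8154  67.3614]
gate 0.96 [129. 255.] [ 0.5774 -0.2469  0.01  ] [-3.4658 -2.4113]
the job is handed in; nothing more can be done
None
```

I pushed all three disc weights through the gate into the slot and handed the job in at 28.6 s; no verdict was returned. The last look at all three had them about 26, 69 and 108 mm past the gate's mouth, before a final 4 mm nudge; the knob weight, brass weight and tape roll looked undisturbed.

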